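# Cradle the hydraulic cylinders by stroke

### The job

Lay each of the three brass hydraulic cylinders in the V cradle made for its length, so that its barrel rests down in both vees and its end caps hang just outside the saddles. Leave the loose fitting, nut, gas strut and screwdriver where they lie.

Things in the scene. Friction and masses are not known exactly. Their poses are not given: they have to be found in the camera images.
- cylinder_short: loose short cylinder: brass barrel, diameter 26 mm, 80 mm long between two square aluminium caps (34 x 34, 18 mm long; brass bosses 7 mm high on top); steel rod with eye stands 30 mm out of the +x cap. Only barrel length differs: 80, 108 or 136 mm. Origin under mid-barrel at the caps' underside; axis 17 mm above, along x; z up. 0.24 to 0.57 kg: grip across mid-barrel.
- cylinder_medium: loose medium cylinder: brass barrel, diameter 26 mm, 108 mm long between two square aluminium caps (34 x 34, 18 mm long; brass bosses 7 mm high on top); steel rod with eye stands 30 mm out of the +x cap. Only barrel length differs: 80, 108 or 136 mm. Origin under mid-barrel at the caps' underside; axis 17 mm above, along x; z up. 0.24 to 0.57 kg: grip across mid-barrel.
- cylinder_long: loose long cylinder: brass barrel, diameter 26 mm, 136 mm long between two square aluminium caps (34 x 34, 18 mm long; brass bosses 7 mm high on top); steel rod with eye stands 30 mm out of the +x cap. Only barrel length differs: 80, 108 or 136 mm. Origin under mid-barrel at the caps' underside; axis 17 mm above, along x; z up. 0.24 to 0.57 kg: grip across mid-barrel.
- cradle_short: fixed aluminium cradle for the short cylinder: base 64 x 54 x 8 mm, a V saddle at each end (10 mm long, 54 wide, 40 high), 64 mm over both, 44 mm free between; they fit inside the caps of a 80 mm barrel, 8 mm spare each end. V mouth 40 mm. Origin: centre of underside; x lengthwise, z up. Seated: barrel axis along x, 34 mm up (cylinder origin 17 mm up), either way round.
- cradle_medium: fixed aluminium cradle for the medium cylinder: base 92 x 54 x 8 mm, a V saddle at each end (10 mm long, 54 wide, 40 high), 92 mm over both, 72 mm free between; they fit inside the caps of a 108 mm barrel, 8 mm spare each end. V mouth 40 mm. Origin: centre of underside; x lengthwise, z up. Seated: barrel axis along x, 34 mm up (cylinder origin 17 mm up), either way round.
- cradle_long: fixed aluminium cradle for the long cylinder: base 120 x 54 x 8 mm, a V saddle at each end (10 mm long, 54 wide, 40 high), 120 mm over both, 100 mm free between; they fit inside the caps of a 136 mm barrel, 8 mm spare each end. V mouth 40 mm. Origin: centre of underside; x lengthwise, z up. Seated: barrel axis along x, 34 mm up (cylinder origin 17 mm up), either way round.
- union: bystander: small loose brass hex fitting, 20 mm wide, 24 mm high, standing among the cylinders; origin centre of its underside
- nut: bystander: loose steel hex nut, 20 mm wide, 10 mm high, lying among the cylinders; origin centre of its underside
- strut: bystander: loose dark steel gas strut, 235 mm long, 22 mm thick, no brass, lying beyond the cylinders; origin under the middle of its dark tube, x along it
- screwdriver: bystander: loose screwdriver with orange handle, lying crosswise beyond the cylinders; origin under its middle, x along it towards the tip
Not all that is in view belongs to the job. What is shaped like the cradle_long but black is not meant. What is shaped like the cradle_medium but pink or red is not meant.

How it is judged:
By the outcome, as a careful person would: the job done as asked, in the order asked, and still so for the second after the job is handed in, with the robot touching nothing.
It also fails if it takes over 96 s, if anything falls off the work surface, if the arm or the gripper's body presses on something with over 40 N, if the wrist force passes 120 N, or if a joint passes its speed limit or range.

### The arm

A 7-joint arm with a two-finger parallel gripper is mounted at the origin on the work surface. World frame = base frame: x ahead of the robot, y to its left, z up, the work surface at z = 0. Lengths are in mm, angles in rad, forces in N, time in s.
With the tool pointing down it reaches from about 425 to 950 mm from the base axis. Payload 4.7 kg.
Tool frame: the origin (TCP) lies midway between the tips of the shut fingers; the grasp point (between the pads) lies 19 mm behind it; x points along the fingers, y is the direction in which the jaws open and shut, and the axes are right-handed (so a half turn about x gives the same grasp; the last joint's range is limited). The gripper opens to 87 mm and grips with 3 to 60 N. Pads are 19 mm wide; open, the fingers measure 117 mm over their backs; the gripper's body (75 mm by 190 mm) begins 51 mm behind the grasp point.
Start: joints at [-1.355, 0.469, -0.049, 1.532, 0.024, 1.141, -0.082], TCP at [163.552, 654.905, 222.573] pointing down, gripper open.
Joint ranges: [-2.59, 2.59], [-0.33, 1.99], [-1.39, 1.29], [0.1, 2.45], [-1.04, 4.18], [0.21, 1.99], [-2.66, 2.66]. Speed limits (rad/s): [2.57, 2.57, 3.14, 3.14, 3.14, 3.14, 3.14].

### API

Orientations are given as a unit quaternion [w, x, y, z].
In Python, from station import manip gives the robot as it stands. The module is installed in compiled form; this text tells all that it offers.
- The arm moves only by the shell command python3 -m crank 'ROWS' [FORCE]. ROWS is JSON, a list of rows, each a list of 7 numbers: the shift along the tool's x, y, z in units of 25 mm (1.0 is 25 mm), then the turn, a rotation vector about the tool's x, y, z in units of 6 degrees (1.0 is 6 degrees), then the closure in counts, from 0 (fully open) to 255 (shut). In form: [[tx, ty, tz, ax, ay, az, gripper], ...]. A call has 1 to 20 rows; each row shifts and turns the commanded pose from where the row before left it, along the tool's axes as they then stand; what a row does not reach is not made up. A row lasts 1/10 s, in which the tool goes at most 50 mm and 8.59 degrees, less where a joint would pass 70% of its speed; a pose out of reach is approached as far as the arm can. A call is refused whole if a number of a shift passes 1 or a number of a turn 1, either way. A call with a gripper value outside its range is refused whole. The fingers move at their own pace and stop on an object; FORCE is the grip in N (left out, the last holds). Time passes only in rows, so rows that do not move let the fingers close. It gives the time, the measured TCP pose, the force and the opening at its end, in the units of the state.
- manip.observe(): the state, without advancing time (a new reading comes with each control period).
- manip.capture(name): name is "scene" or "top"; returns (picture, depth): 420x560x3 uint8, red, green, blue; 420x560 float32, mm along the optical axis (not along the pixel's ray), 0 where there is no reading.
- manip.camera_params(name): a dict with "fovy" (degrees; the focal length in pixels is half the picture's height over the tangent of half this angle, whatever the lens; pixels are square), "cx", "cy" (the principal point, pixels), "cam_to_world" (4x4, takes a point from camera to world coordinates). Camera axes: x right, y down, z forward; pixel columns grow to the right and rows downward; lengths in mm; the calibration is good to about 2 mm. A picture is of the moment at which its call begins. camera_params takes no time and is no camera call.
- manip.close_job(): hands the job in, once; it reports no verdict.
The state is a dict: "time": time; "joint_pos": joint angles; "joint_vel": joint speeds; "effort": joint torques, N m; "tool_pos": TCP position; "ee_rot": TCP orientation; "ft_force": force on the tool from outside, world axes, zero at the start; "moment": the same for the moment, N m; "grip_width": finger opening in mm.
Only numpy, scipy, OpenCV 4.12 (cv2) and the standard library are available. Lean on these libraries where they do the work, as an engineer would, in place of code of your own. Each camera call takes 0.05 s, during which the arm holds its last target.

## Working session

There is one attempt and no reset: what is moved stays moved. The work goes in short steps, Python scripts to look and compute and a shell command to move; the robot and the scene stay as the last step left them, time stands still between calls to the robot, and variables do not carry over. Pictures are saved under pics/ and viewed, and the job is handed in when it is done.

```bash
mkdir -p pics; python3 - <<'E'
from station import manip
import cv2,numpy as np
print(manip.observe())
for n in("scene","top"):
    p,d=manip.capture(n); cv2.imwrite(f"pics/{n}0.png",p[:,:,::-1]); np.save(f"pics/{n}0.npy",d)
    c=manip.camera_params(n); print(n,c)
E
```

```text
{'time': 0.0, 'joint_pos': array([-1.35490959,  0.46947776, -0.04858663,  1.53370031,  0.02414891,
        1.14098802, -0.08229972]), 'joint_vel': array([-7.05330023e-04,  7.49745635e-04, -1.00358258e-03, -2.45408395e-05,
       -1.13793985e-03,  1.12665234e-03, -1.23467147e-04]), 'effort': array([-4.65761459e-04, -5.07982242e+01, -8.10094038e-02, -2.36149889e+01,
       -6.14779489e-02,  3.83291510e-02,  1.79931180e-04]), 'tool_pos': array([163.44879084, 654.29189594, 221.47223589]), 'ee_rot': array([ 0.70177551,  0.08561246,  0.7018619 , -0.08701437]), 'ft_force': array([ 0.08134637, -0.47727006, -0.42955539]), 'moment': array([-0.00829255,  0.00258558,  0.06153519]), 'grip_width': 87.24974269903188}
scene {'fovy': 49.56475229854303, 'cx': 286.03852417017504, 'cy': 210.89882734924618, 'cam_to_world': array([[ 3.89713061e-01,  6.77541946e-01, -6.23747257e-01,
         1.20285644e+03],
       [ 9.20911027e-01, -2.81686857e-01,  2.69398209e-01,
        -2.19126195e+02],
       [ 6.82718239e-03, -6.79403728e-01, -7.33732897e-01,
         7.74163765e+02],
       [ 0.00000000e+00,  0.00000000e+00,  0.00000000e+00,
         1.00000000e+00]])}
top {'fovy': 56.84337094978808, 'cx': 282.8322076744242, 'cy': 211.85210005574774, 'cam_to_world': array([[ 1.14097710e-02, -9.92355390e-01,  1.22884487e-01,
         4.39442485e+02],
       [-9.99931735e-01, -1.10137295e-02,  3.90169894e-03,
         3.43544052e+01],
       [-2.51845547e-03, -1.22920616e-01, -9.92413311e-01,
         9.96430013e+02],
       [ 0.00000000e+00,  0.00000000e+00,  0.00000000e+00,
         1.00000000e+00]])}
```

View pics/scene0.png

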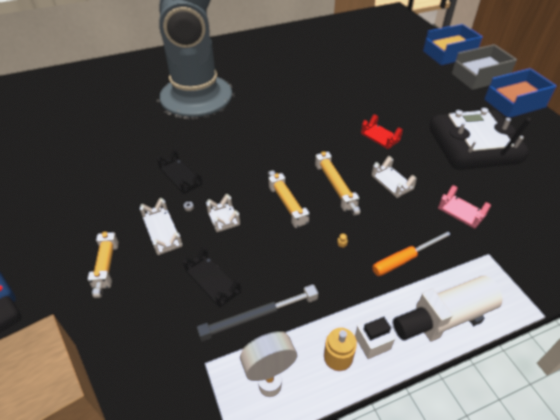

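View pics/top0.png

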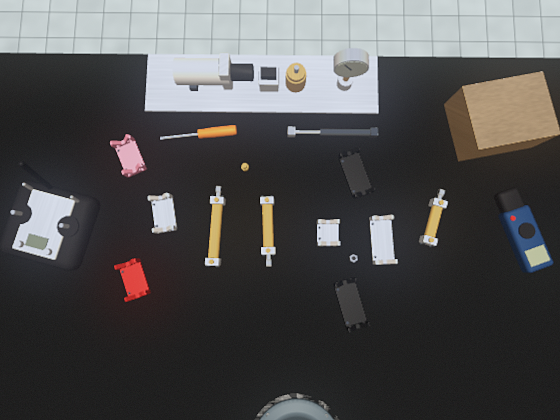

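```bash
cat > h.py <<'E'
from station import manip
import cv2,numpy as np
def K(c): 
    f=210/np.tan(np.radians(c["fovy"])/2); return f,c["cx"],c["cy"]
def proj(n,P):
    c=manip.camera_params(n); f,cx,cy=K(c); T=np.linalg.inv(c["cam_to_world"])
    P=np.atleast_2d(P).astype(float); q=P@T[:3,:3].T+T[:3,3]
    return np.c_[f*q[:,0]/q[:,2]+cx,f*q[:,1]/q[:,2]+cy]
def cloud(n,d):
    c=manip.camera_params(n); f,cx,cy=K(c); T=c["cam_to_world"]
    v,u=np.mgrid[:420,:560]; q=np.stack([(u-cx)/f*d,(v-cy)/f*d,d],-1)
    return q@T[:3,:3].T+T[:3,3]
def snap(n,name):
    p,d=manip.capture(n); cv2.imwrite(f"pics/{name}.png",p[:,:,::-1]); np.save(f"pics/{name}.npy",d); return p,d
E
python3 - <<'E'
from h import *
for n in("scene","top"):
    print(proj(n,[[0,0,0],[163,655,222],[500,0,0],[500,300,0]]))
    P=cloud(n,np.load(f"pics/{n}0.npy"))
    np.set_printoptions(suppress=True,precision=1)
    for u,v in ([(103,265),(185,205),(286,195),(120,90),(190,95)] if n=="scene" else [(434,218),(267,230),(215,230),(329,233),(382,240),(163,215),(300,330),(297,408)]): print(u,v,P[v,u])
p=cv2.imread("pics/top0.png")[120:340,100:460]; cv2.imwrite("pics/topcrop.png",cv2.resize(p,None,fx=2.2,fy=2.2,interpolation=cv2.INTER_CUBIC))
E
```

```text
[[196.12861986  95.07110149]
 [425.74122056   7.81224234]
 [252.99552314 205.78884307]
 [364.95115863 172.61691567]]
103 265 [ 564.7 -341.9   29.1]
185 205 [ 446.7 -147.1   10.3]
286 195 [523.8  73.7  29.6]
120 90 [-116.4 -207.8   -0.6]
190 95 [ 58.8 -28.1  42.4]
[[296.1 443.9]
 [-44.6 402.8]
 [297.5 236.3]
 [180.7 235. ]]
434 218 [ 547.7 -340.    30.6]
267 230 [512.8  77.   33.7]
215 230 [511.5 206.7  31.6]
329 233 [508.8 -80.    8.4]
382 240 [ 492.4 -213.9   10.9]
163 215 [550.  344.9  10.2]
300 330 [267.   -7.8   3.1]
297 408 [85.5 -1.4  9.7]
```

View pics/topcrop.png

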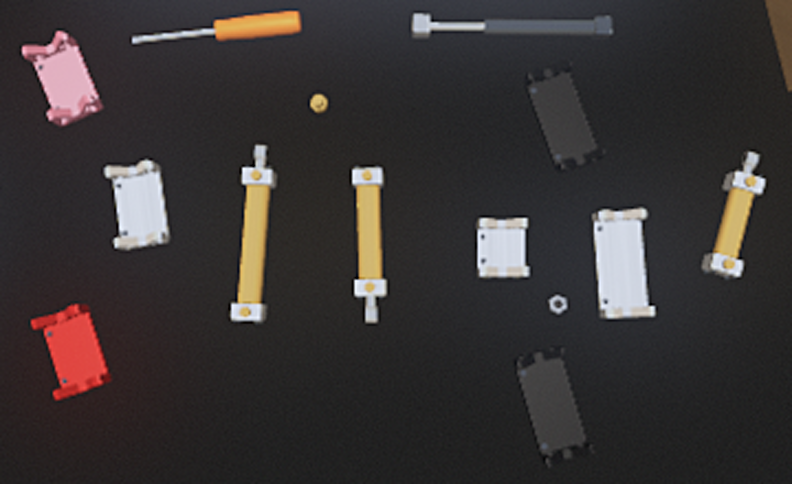

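```bash
python3 - <<'E'
from h import *
np.set_printoptions(suppress=True,precision=2)
clouds={n:cloud(n,np.load(f"pics/{n}0.npy")) for n in("scene","top")}
cyl={"short":(547,-340,80),"med":(513,77,108),"long":(511,207,136)}
cr={"short":(509,-80,64),"med":(550,345,92),"long":(492,-214,120)}
for n in clouds:
    img=cv2.imread(f"pics/{n}0.png"); hsv=cv2.cvtColor(img,cv2.COLOR_BGR2HSV); P=clouds[n]
    c=manip.camera_params(n); f,cx,cy=K(c); T=c["cam_to_world"]
    yel=((hsv[...,0]>12)&(hsv[...,0]<32)&(hsv[...,1]>90)&(hsv[...,2]>80)).astype(np.uint8)
    nl,lab,st,ce=cv2.connectedComponentsWithStats(yel)
    for k,(x,y,L) in cyl.items():
        d=np.hypot(P[...,0]-x,P[...,1]-y)
        ids=np.unique(lab[(d<30)&(lab>0)]); i=max(ids,key=lambda i:st[i,4])
        v,u=np.where(lab==i)
        r=np.c_[(u-cx)/f,(v-cy)/f,np.ones(len(u))]@T[:3,:3].T
        h=17
        Q=T[:3,3]+r*((h-T[2,3])/r[:,2])[:,None]
        (c0,s,a)=cv2.minAreaRect(Q[:,:2].astype(np.float32))
        m=Q[:,:2].mean(0); w,V=np.linalg.eigh(np.cov(Q[:,:2].T)); ax=V[:,1]
        t=(Q[:,:2]-m)@ax
        print(n,"cyl",k,"rect",c0,s,"mean",m,"yaw",np.degrees(np.arctan2(ax[1],ax[0]))%180,"len",np.ptp(t),"zmed",np.median(P[v,u,2]))
    for k,(x,y,L) in cr.items():
        d=np.hypot(P[...,0]-x,P[...,1]-y)
        s_=(d<85)&(P[...,2]>3)&(P[...,2]<48)&(hsv[...,1]<60)&(hsv[...,2]>110)
        nl,lb=cv2.connectedComponents(s_.astype(np.uint8))
        j=lb[(d<15)&(lb>0)]; s2=lb==np.bincount(j).argmax()
        b=s2&(P[...,2]>0)
        (c0,s,a)=cv2.minAreaRect(P[b][:,:2].astype(np.float32))
        tp=s2&(P[...,2]>28); Q=P[tp]
        (c1,s1,a1)=cv2.minAreaRect(Q[:,:2].astype(np.float32))
        box=cv2.boxPoints((c1,s1,a1)); e=[box[1]-box[0],box[2]-box[1]]
        e=max(e,key=np.linalg.norm) if L>64 else e[0]
        print(n,"cradle",k,"all",c0,s,a,"tops",c1,s1,a1,"yaw",np.degrees(np.arctan2(e[1],e[0]))%180,np.percentile(Q[:,2],95),tp.sum())
E
```

```text
scene cyl short rect (534.4700927734375, -340.3541259765625) (31.9237117767334, 88.2579116821289) mean [ 533.28 -340.59] yaw 163.1256744035029 len 88.22175943054836 zmed 28.217317825982946
scene cyl med rect (518.4328002929688, 77.5917739868164) (114.4870376586914, 33.70716094970703) mean [518.58  78.08] yaw 1.974676792503459 len 114.48916049514708 zmed 27.981367491518085
scene cyl long rect (502.01959228515625, 211.11380004882812) (34.482086181640625, 142.8668975830078) mean [503.73 211.46] yaw 177.18990318878733 len 142.82412378643977 zmed 27.843069717093385
scene cradle short all (496.4412536621094, -74.92366027832031) (57.102638244628906, 97.39176177978516) 87.8366470336914 tops (511.61602783203125, -75.05221557617188) (67.8941879272461, 53.72196960449219) 0.9478452205657959 yaw 90.94784 41.24726012578935 161
scene cradle med all (540.5086669921875, 351.3397216796875) (122.10010528564453, 76.74974060058594) 9.938199043273926 tops (555.7301635742188, 344.9429626464844) (93.99195861816406, 54.882972717285156) 10.676945686340332 yaw 10.67694 40.4805780789131 130
scene cradle long al
[... 869 characters left out ...]
6653900146484, 60.559043884277344) 2.259958028793335 tops (510.66204833984375, -74.61493682861328) (63.56298065185547, 53.073516845703125) 2.0348877906799316 yaw 92.034874 41.99344955080838 104
top cradle med all (557.745361328125, 345.5078125) (97.93672180175781, 55.32973861694336) 9.915021896362305 tops (555.5072631835938, 344.87176513671875) (92.74406433105469, 53.95279312133789) 10.948324203491211 yaw 10.948307 42.06558782590095 118
top cradle long all (493.78369140625, -216.94064331054688) (121.84662628173828, 63.444618225097656) 3.575716257095337 tops (494.82830810546875, -212.88624572753906) (119.50933074951172, 53.25113296508789) 2.4468438625335693 yaw 2.4468386 41.57321032523205 105
```

```bash
cat > go.py <<'E'
import sys
from h import *
from scipy.spatial.transform import Rotation as R
x,y,z,yaw=map(float,sys.argv[1:5])
o=manip.observe(); q=o["ee_rot"]; r=R.from_quat([q[1],q[2],q[3],q[0]]); M=r.as_matrix()
np.set_printoptions(suppress=True,precision=3)
a=np.radians(yaw); best=None
for s in(1,-1):
    yy=s*np.array([-np.sin(a),np.cos(a),0]); xx=np.array([0,0,-1.]); G=R.from_matrix(np.c_[xx,yy,np.cross(xx,yy)])
    v=(r.inv()*G).as_rotvec()
    if best is None or np.linalg.norm(v)<np.linalg.norm(best[0]): best=(v,G)
v,G=best
print("pos",o["tool_pos"],"t",o["time"],"F",o["ft_force"],"w",o["grip_width"],"j",o["joint_pos"])
print("turn first /6deg",np.degrees(v)/6,"then shift /25mm",G.as_matrix().T@(np.array([x,y,z])-o["tool_pos"])/25)
E
python3 go.py 526 77 100 3.1; python3 go.py 526 77 100 183.1
```

```text
pos [163.433 654.39  221.625] t 0.1 F [ 0.089 -0.12   1.018] w 87.21287178323031 j [-1.355  0.469 -0.049  1.534  0.024  1.141 -0.082]
turn first /6deg [-2.854 -0.002  0.016] then shift /25mm [  4.865 -23.846  13.232]
pos [163.433 654.39  221.625] t 0.1 F [ 0.089 -0.12   1.018] w 87.21287178323031 j [-1.355  0.469 -0.049  1.534  0.024  1.141 -0.082]
turn first /6deg [-2.854 -0.002  0.016] then shift /25mm [  4.865 -23.846  13.232]
```

```bash
python3 -m crank '[[0,-0.3,0.3,-0.95,0,0,60],[0,-0.6,0.6,-0.95,0,0,60],[0,-0.9,0.9,-0.95,0,0,60],[0,-1,0.9,0,0,0,60],[0,-1,0.9,0,0,0,60],[0,-1,0.9,0,0,0,60],[0,-1,0.9,0,0,0,60],[0,-1,0.9,0,0,0,60],[0,-1,0.9,0,0,0,60],[0,-1,0.9,0,0,0,60],[0,-1,0.9,0,0,0,60],[0,-1,0.9,0,0,0,60],[0,-1,0.9,0,0,0,60],[0,-1,0.9,0,0,0,60],[0,-1,0.6,0,0,0,60],[0,-1,0.4,0,0,0,60],[0,-1,0,0,0,0,60],[0,-1,0,0,0,0,60],[0,-1,0,0,0,0,60],[0,-1,0,0,0,0,60]]' 40; python3 go.py 526 77 100 3.1
```

```text
time: 2.1
tool_pos: [497.7, 194.3, 222.1]
ee_rot: [0.707, -0.019, 0.707, 0.019]
ft_force: [0.3, 0.9, -0.3]
grip_width: 66.8
pos [497.725 194.319 222.106] t 2.1 F [ 0.251  0.911 -0.331] w 66.76744957939617 j [-0.53   0.239  0.094  1.872 -0.026  1.033  1.199]
turn first /6deg [-0.005 -0.008  0.003] then shift /25mm [ 4.884 -4.747  0.876]
```

```bash
python3 -m crank '[[0.7,-1,0.2,0,0,0,60],[0.8,-1,0.2,0,0,0,60],[0.8,-1,0.2,0,0,0,60],[0.8,-1,0.2,0,0,0,60],[0.8,-0.7,0,0,0,0,60],[0.8,0,0,0,0,0,60],[0.2,0,0,0,0,0,60],[0,0,0,0,0,0,60],[0,0,0,0,0,0,60]]'; python3 go.py 526 77 4 3.1; python3 -c "
from h import *
snap('top','top1');p,d=snap('scene','sc1')
cv2.imwrite('pics/sc1c.png',cv2.resize(p[60:310,150:460,::-1],None,fx=2.4,fy=2.4))"
```

```text
time: 3.0
tool_pos: [524.8, 80.0, 100.7]
ee_rot: [0.707, -0.019, 0.706, 0.02]
ft_force: [0.5, -0.6, 0.8]
grip_width: 66.4
pos [524.821  79.991 100.708] t 3.0 F [ 0.546 -0.613  0.838] w 66.4197311613223 j [-0.339  0.381  0.135  2.003 -0.073  0.761  1.465]
turn first /6deg [ 0.005  0.011 -0.005] then shift /25mm [ 3.868 -0.122  0.041]
```

View pics/sc1c.png

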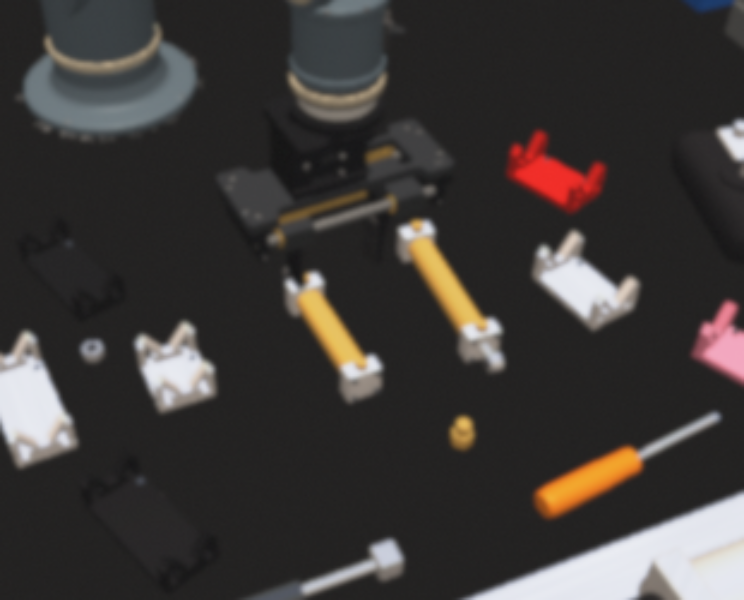

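The gripper hangs above the medium cylinder (crop 335,320), its fingers on either side. I'm going down.

```bash
python3 -m crank '[[0.5,-0.1,0.04,0,0,0,60],[0.8,0,0,0,0,0,60],[0.8,0,0,0,0,0,60],[0.7,0,0,0,0,0,60],[0.5,0,0,0,0,0,60],[0.3,0,0,0,0,0,60],[0.26,0,0,0,0,0,60],[0,0,0,0,0,0,60],[0,0,0,0,0,0,60]]'; python3 go.py 526 77 4 3.1; 
```

```text
time: 4.0
tool_pos: [525.8, 76.9, 3.9]
ee_rot: [0.707, -0.019, 0.707, 0.019]
ft_force: [0.4, -0.0, -0.2]
grip_width: 66.2
pos [525.816  76.884   3.858] t 4.0 F [ 0.447 -0.026 -0.162] w 66.1898401867735 j [-0.31   0.536  0.109  2.054 -0.105  0.556  1.498]
turn first /6deg [-0.005  0.007 -0.002] then shift /25mm [-0.006  0.004  0.008]
```

```bash
python3 -m crank '[[0,0,0,0,0,0,110],[0,0,0,0,0,0,150],[0,0,0,0,0,0,200],[0,0,0,0,0,0,255],[0,0,0,0,0,0,255],[0,0,0,0,0,0,255],[0,0,0,0,0,0,255],[-0.4,0,0,0,0,0,255],[-0.8,0,0,0,0,0,255],[-0.8,0,0,0,0,0,255],[-0.8,0,0,0,0,0,255],[-0.8,0,0,0,0,0,255],[-0.4,0,0,0,0,0,255],[0,0,0,0,0,0,255],[0,0,0,0,0,0,255]]' 40; python3 go.py 555.6 345 104 10.9;  python3 -c "
from h import *
snap('top','top2');p,d=snap('scene','sc2')
cv2.imwrite('pics/sc2c.png',cv2.resize(p[60:310,150:460,::-1],None,fx=2.4,fy=2.4))"
```

```text
time: 5.5
tool_pos: [524.7, 76.7, 102.9]
ee_rot: [0.706, -0.019, 0.707, 0.019]
ft_force: [-0.1, -0.1, -5.0]
grip_width: 24.9
pos [524.655  76.687 102.882] t 5.5 F [-0.132 -0.15  -5.022] w 24.907661944838665 j [-0.336  0.378  0.139  2.001 -0.074  0.769  1.471]
turn first /6deg [-1.304 -0.014  0.001] then shift /25mm [-0.045 10.305  3.245]
```

View pics/sc2c.png

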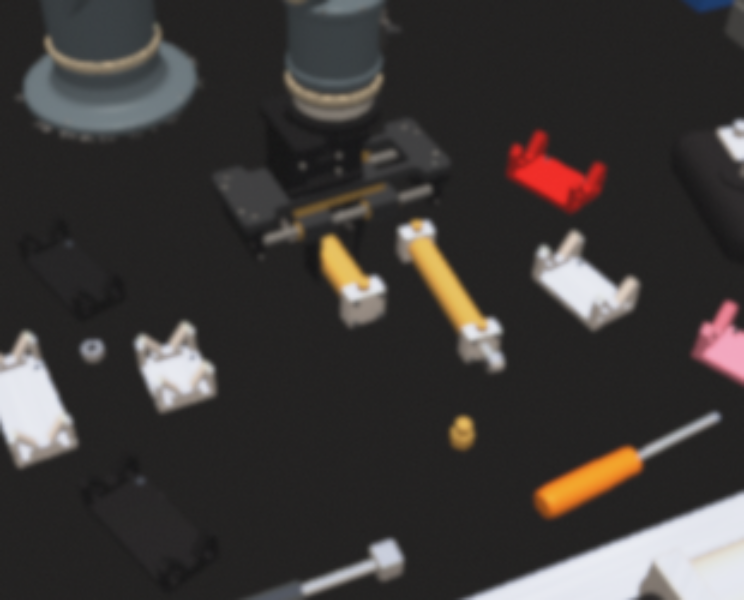

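The cylinder is held level, with about 5 N of weight on the wrist. I'm carrying it to above the medium cradle.

```bash
python3 -m crank '[[0,0.4,0.1,-0.3,0,0,255],[0,0.8,0.3,-0.3,0,0,255],[0,1,0.3,-0.35,0,0,255],[0,1,0.3,-0.35,0,0,255],[0,1,0.3,0,0,0,255],[0,1,0.3,0,0,0,255],[0,1,0.3,0,0,0,255],[0,1,0.3,0,0,0,255],[0,1,0.3,0,0,0,255],[0,0.9,0.3,0,0,0,255],[0,0.7,0.3,0,0,0,255],[0,0.4,0,0,0,0,255],[0,0,0,0,0,0,255],[0,0,0,0,0,0,255],[0,0,0,0,0,0,255]]' 40; python3 go.py 555.6 345 21 10.9;  python3 -c "
from h import *
snap('top','top3');p,d=snap('scene','sc3')
cv2.imwrite('pics/sc3c.png',cv2.resize(p[70:320,240:550,::-1],None,fx=2.4,fy=2.4))"
```

```text
time: 7.1
tool_pos: [560.0, 339.3, 103.4]
ee_rot: [0.704, -0.067, 0.704, 0.066]
ft_force: [-0.1, -1.3, -4.6]
grip_width: 24.8
pos [559.977 339.27  103.377] t 7.1 F [-0.064 -1.278 -4.55 ] w 24.828929168269607 j [-0.661  0.55   0.073  1.701 -0.048  0.894  1.19 ]
turn first /6deg [-0.018 -0.005  0.01 ] then shift /25mm [ 3.295  0.258 -0.129]
```

View pics/sc3c.png

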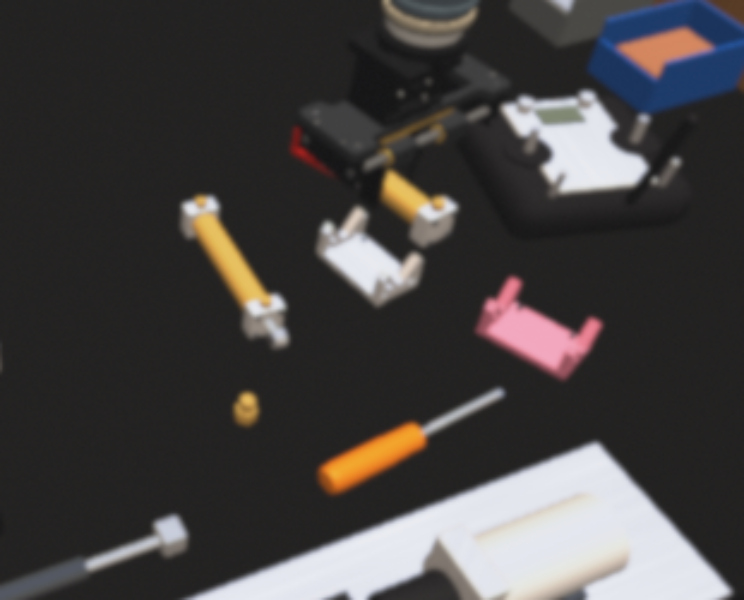

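View pics/top3.png

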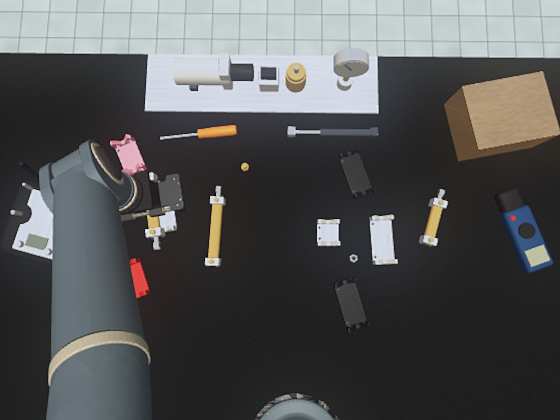

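```bash
cat > boss.py <<'E'
import sys
from h import *
# name, box(u0,v0,u1,v1), zboss, tcp x y yaw
n,f=sys.argv[1:3]; u0,v0,u1,v1=map(int,sys.argv[3:7]); z,tx,ty,yaw=map(float,sys.argv[7:11])
img=cv2.imread(f"pics/{f}.png"); P=cloud(n,np.load(f"pics/{f}.npy")); hsv=cv2.cvtColor(img,cv2.COLOR_BGR2HSV)
m=np.zeros(img.shape[:2],np.uint8); m[v0:v1,u0:u1]=1
y=((hsv[...,0]>12)&(hsv[...,0]<32)&(hsv[...,1]>90)&(hsv[...,2]>80)&(m>0)).astype(np.uint8)
nl,lab,st,ce=cv2.connectedComponentsWithStats(y)
c=manip.camera_params(n); ff,cx,cy=K(c); T=c["cam_to_world"]; a=np.radians(yaw)
for i in range(1,nl):
    u,v=ce[i]; r=T[:3,:3]@[(u-cx)/ff,(v-cy)/ff,1]; Q=T[:3,3]+r*(z-T[2,3])/r[2]
    d=Q[:2]-[tx,ty]
    print(st[i],ce[i],"ray@z",Q,"axial",d@[np.cos(a),np.sin(a)],"lat",d@[-np.sin(a),np.cos(a)],"depthmed z",np.median(P[lab==i][:,2]))
E
python3 boss.py scene sc3 395 135 440 175 137 560 339.3 10.9; python3 boss.py top top3 140 205 175 260 137 560 339.3 10.9
python3 -c "
import cv2
a=cv2.imread('pics/top3.png')[190:260,110:200];b=cv2.imread('pics/sc3.png')[120:190,380:470]
cv2.imwrite('pics/z3.png',cv2.resize(cv2.hconcat([a,b]),None,fx=4.4,fy=4.4,interpolation=cv2.INTER_CUBIC))"
```

```text
[401 135   3   4   9] [402.         136.22222222] ray@z [550.10233023 346.12944339 137.        ] axial -8.427686440616611 lat 8.577835692709915 depthmed z 188.08031741557022
[399 140  26  23 292] [408.4109589  151.11643836] ray@z [600.04861316 330.36869296 137.        ] axial 37.6372151624072 lat -16.343185006495865 depthmed z 127.50597679050969
[162 207   2   3   6] [162.5 208. ] ray@z [551.5536401  306.91104246 137.        ] axial -14.418580965175272 lat -30.20745088719492 depthmed z 192.8390206429275
[146 210   3   2   5] [146.8 210.4] ray@z [545.75637794 341.75451858 137.        ] axial -13.522510507683275 lat 5.103639925101151 depthmed z 190.25247408453788
[163 211   2   3   4] [163.25 212.  ] ray@z [542.56366977 304.78812691 137.        ] axial -23.647794316956563 lat -30.59210388460075 depthmed z 191.2803140293684
[147 215  13  13 138] [152.76086957 221.31884058] ray@z [521.40448496 327.13224213 137.        ] axial -40.20006983383121 lat -4.649999840046143 depthmed z 129.03129046532604
[150 230   5   4  18] [151.77777778 231.5       ] ray@z [498.68847785 328.12091608 137.        ] axial -62.319297193512796 lat 0.6163305895462087 depthmed z 141.35474197434473
```

View pics/z3.png

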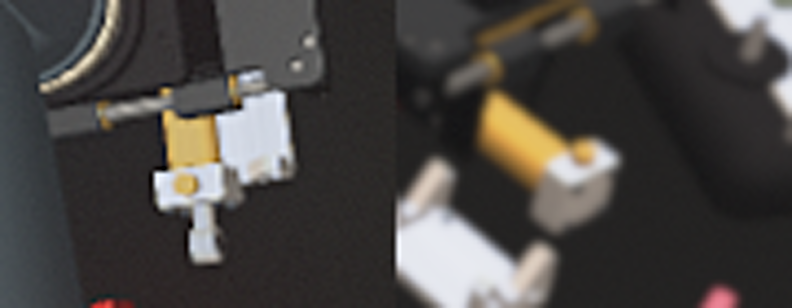

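The rear boss sits 62.3 mm behind the tool, against 63 expected, so the grip is on mid-barrel. Lowering.

```bash
python3 -m crank '[[0.3,0.26,-0.13,0,0,0,255],[0.5,0,0,0,0,0,255],[0.6,0,0,0,0,0,255],[0.6,0,0,0,0,0,255],[0.5,0,0,0,0,0,255],[0.3,0,0,0,0,0,255],[0.2,0,0,0,0,0,255],[0.15,0,0,0,0,0,255],[0,0,0,0,0,0,255],[0,0,0,0,0,0,255]]' 40; python3 go.py 555.6 345 21 10.9
```

```text
time: 8.2
tool_pos: [555.8, 346.8, 25.3]
ee_rot: [0.704, -0.067, 0.704, 0.067]
ft_force: [0.0, 0.1, -6.2]
grip_width: 25.1
pos [555.821 346.825  25.285] t 8.2 F [ 0.022  0.102 -6.157] w 25.10600690398569 j [-0.666  0.647  0.062  1.744 -0.054  0.752  1.184]
turn first /6deg [-0.005  0.009 -0.005] then shift /25mm [ 0.171 -0.07  -0.022]
```

```bash
python3 -m crank '[[0.06,-0.07,0,0,0,0,255],[0.06,0,0,0,0,0,255],[0.05,0,0,0,0,0,255],[0,0,0,0,0,0,255],[0,0,0,0,0,0,255]]' 40; python3 go.py 555.6 345 21 10.9
```

```text
time: 8.7
tool_pos: [556.1, 345.7, 21.0]
ee_rot: [0.704, -0.067, 0.704, 0.068]
ft_force: [0.3, 2.4, -2.3]
grip_width: 25.0
pos [556.056 345.707  20.959] t 8.7 F [ 0.285  2.43  -2.339] w 25.000607713594682 j [-0.663  0.652  0.06   1.747 -0.055  0.743  1.187]
turn first /6deg [-0.001  0.011 -0.011] then shift /25mm [-0.002 -0.024 -0.023]
```

Light contact. Now I release, open partway and lift.

```bash
python3 -m crank '[[0.02,0,0,0,0,0,255],[0,0,0,0,0,0,170],[0,0,0,0,0,0,120],[0,0,0,0,0,0,90],[0,0,0,0,0,0,90],[0,0,0,0,0,0,90],[-0.3,0,0,0,0,0,90],[-0.8,0,0,0,0,0,90],[-1,0,0,0,0,0,90],[-1,0,0,0,0,0,80],[-1,0,0,0,0,0,70],[-0.4,0,0,0,0,0,60],[0,-0.3,0,0,0,0,60],[0,-0.8,0,0.9,0,0,60],[0,-1,-0.2,0.9,0,0,60],[0,-1,-0.4,0.5,0,0,60],[0,-1,-0.4,0,0,0,60],[0,-0.9,-0.3,0,0,0,60],[0,-0.2,0,0,0,0,60],[0,0,0,0,0,0,60]]' 40; python3 go.py 511 210 60 177.2;  python3 -c "
from h import *
snap('top','top4');p,d=snap('scene','sc4')
cv2.imwrite('pics/sc4c.png',cv2.resize(p[70:320,240:550,::-1],None,fx=2.4,fy=2.4))"
```

```text
time: 10.7
tool_pos: [528.1, 214.8, 131.8]
ee_rot: [0.707, 0.018, 0.707, -0.019]
ft_force: [1.0, 0.8, 0.3]
grip_width: 66.1
pos [528.105 214.766 131.776] t 10.7 F [1.042 0.788 0.298] w 66.09682247946309 j [-0.576  0.396  0.148  1.888 -0.075  0.865  1.127]
turn first /6deg [-0.039 -0.009  0.007] then shift /25mm [ 2.871 -0.224 -0.674]
```

View pics/sc4c.png

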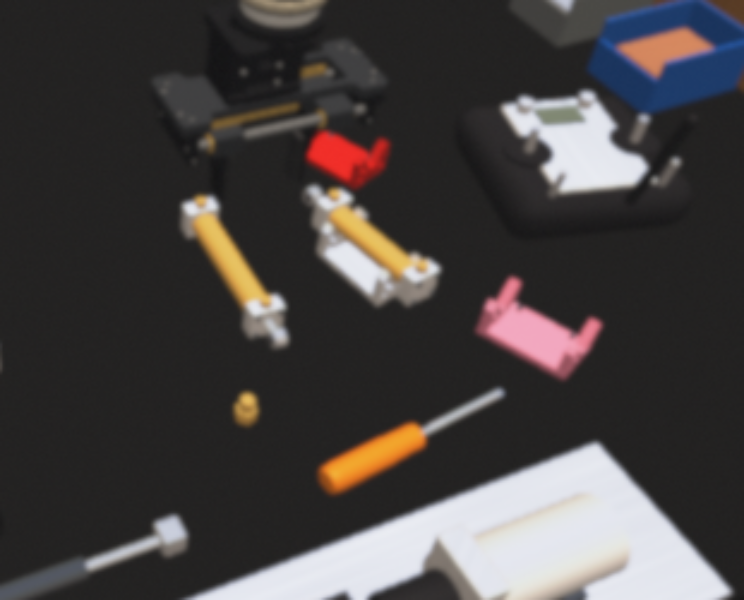

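The medium cylinder lies on its cradle (crop 380,245) but looks a little to one side. I'll measure it before going on.

```bash
python3 boss.py scene sc4 365 140 430 200 58 555.6 345 10.9; python3 boss.py top top4 130 180 185 250 58 555.6 345 10.9
python3 - <<'E'
from h import *
a=np.radians(10.9);R=np.array([[np.cos(a),-np.sin(a)],[np.sin(a),np.cos(a)]])
for n,f in(("scene","sc4"),("top","top4")):
    img=cv2.imread(f"pics/{f}.png"); P=cloud(n,np.load(f"pics/{f}.npy")); hsv=cv2.cvtColor(img,cv2.COLOR_BGR2HSV)
    L=(P[...,:2]-[555.6,345])@R
    y=(hsv[...,0]>12)&(hsv[...,0]<32)&(hsv[...,1]>90)&(np.abs(L[...,0])<45)&(np.abs(L[...,1])<40)&(P[...,2]>10)
    print(n,y.sum(),"z pct",np.percentile(P[y][:,2],[5,50,90,97]))
    for s in(-40,-25,0,25,40):
        k=y&(abs(L[...,0]-s)<6); 
        if k.sum()>3: print(s,"lat of top pts",L[k][P[k][:,2]>np.percentile(P[k][:,2],70)][:,1].mean(),"ztop",np.percentile(P[k][:,2],90))
a=cv2.imread('pics/top4.png')[180:250,120:200];b=cv2.imread('pics/sc4.png')[135:205,360:440]
cv2.imwrite('pics/z4.png',cv2.resize(cv2.hconcat([a,b]),None,fx=5,fy=5,interpolation=cv2.INTER_CUBIC))
E
```

```text
[376 148   5   5  20] [378.45 149.85] ray@z [493.003817   333.00707992  58.        ] axial -63.734673818466995 lat 0.06010059197652601 depthmed z 54.94774284785183
[377 156  35  31 417] [394.28776978 169.88489209] ray@z [570.76466373 329.55889131  58.        ] axial 11.971230383786432 lat -18.03010002027746 depthmed z 44.15418474438195
[413 178   5   5  16] [415.25   180.0625] ray@z [619.07832216 355.38864458  58.        ] axial 64.29753685840464 lat -1.8022413888380142 depthmed z 58.532373490788814
scene 340 z pct [34.2382383  44.51448342 48.46535431 49.30886615]
-40 lat of top pts -1.2213055295104527 ztop 48.04102674231996
-25 lat of top pts 0.5922070215616232 ztop 47.81982358894743
0 lat of top pts 0.26769881315233024 ztop 48.40072487805901
25 lat of top pts -0.35156896017711936 ztop 48.45782584900962
40 lat of top pts -1.8988279526859684 ztop 47.818809964781074Traceback (most recent call last):
  File "<stdin>", line 7, in <module>
    return _quantile_unchecked(
        a, q, axis, out, overwrite_input, method, keepdims, weights)
    return _ureduce(a,
                    func=_quantile_ureduce_func,
    ...<5 lines>...
                    overwrite_input=overwrite_input,
                    method=method)
    r = func(a, **kwargs)
    result = _quantile(arr,
                       quantiles=q,
    ...<2 lines>...
                       out=out,
                       weights=wgt)
    slices_having_nans = np.isnan(arr[-1, ...])
                                  ~~~^^^^^^^^^
IndexError: index -1 is out of bounds for axis 0 with size 0
```

It is seated: bosses at axial −63.7 and +64.3, lateral within 2 mm, barrel top about 48 mm (47 expected). Next is the long cylinder.

```bash
python3 -m crank '[[0.3,-0.22,-0.67,-0.04,0,0,60],[0.7,0,0,0,0,0,60],[0.9,0,0,0,0,0,60],[0.9,0,0,0,0,0,60],[0,0,0,0,0,0,60],[0,0,0,0,0,0,60]]'; python3 go.py 511 210 4 177.2
```

```text
time: 11.4
tool_pos: [511.4, 212.3, 62.4]
ee_rot: [0.707, 0.016, 0.707, -0.016]
ft_force: [-0.1, -0.8, 0.7]
grip_width: 66.6
pos [511.407 212.347  62.395] t 11.4 F [-0.097 -0.842  0.69 ] w 66.58752668993756 j [-0.571  0.468  0.13   1.975 -0.091  0.704  1.14 ]
turn first /6deg [ 0.031 -0.004 -0.001] then shift /25mm [ 2.336 -0.095 -0.012]
```

```bash
python3 -m crank '[[0.6,-0.09,0,0,0,0,60],[0.7,0,0,0,0,0,60],[0.6,0,0,0,0,0,60],[0.3,0,0,0,0,0,60],[0.13,0,0,0,0,0,60],[0,0,0,0,0,0,90],[0,0,0,0,0,0,130],[0,0,0,0,0,0,180],[0,0,0,0,0,0,255],[0,0,0,0,0,0,255],[0,0,0,0,0,0,255],[0,0,0,0,0,0,255],[-0.3,0,0,0,0,0,255],[-0.8,0,0,0,0,0,255],[-0.9,0,0,0,0,0,255],[-0.9,0,0,0,0,0,255],[-0.8,0,0,0,0,0,255],[-0.3,0,0,0,0,0,255],[0,0,0,0,0,0,255],[0,0,0,0,0,0,255]]' 50; python3 go.py 494.5 -213 104 3;  python3 -c "
from h import *
snap('top','top5');p,d=snap('scene','sc5')
cv2.imwrite('pics/sc5c.png',cv2.resize(p[60:310,150:460,::-1],None,fx=2.4,fy=2.4))"
```

```text
time: 13.4
tool_pos: [510.2, 208.7, 103.3]
ee_rot: [0.706, 0.016, 0.708, -0.017]
ft_force: [0.0, 0.7, -4.5]
grip_width: 24.3
pos [510.23  208.688 103.333] t 13.4 F [ 0.035  0.702 -4.489] w 24.325762727045923 j [-0.577  0.407  0.142  1.953 -0.079  0.789  1.134]
turn first /6deg [-0.947 -0.017  0.008] then shift /25mm [ -0.027 -16.811  -1.511]
```

View pics/sc5c.png

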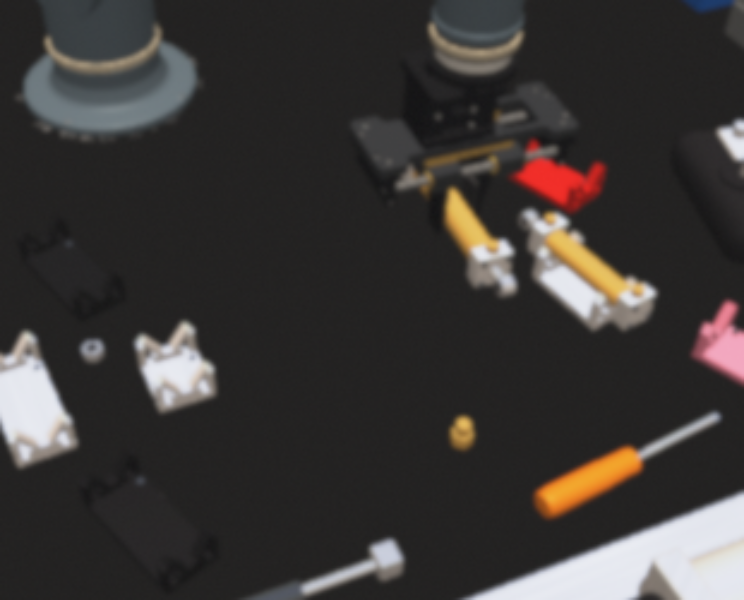

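The long cylinder is lifted level. I'm taking it across to the long cradle.

```bash
python3 -m crank '[[0,-0.4,0,-0.3,0,0,255],[0,-0.8,-0.1,-0.3,0,0,255],[0,-1,-0.1,-0.35,0,0,255],[0,-1,-0.1,0,0,0,255],[0,-1,-0.1,0,0,0,255],[0,-1,-0.1,0,0,0,255],[0,-1,-0.1,0,0,0,255],[0,-1,-0.1,0,0,0,255],[0,-1,-0.1,0,0,0,255],[0,-1,-0.1,0,0,0,255],[0,-1,-0.1,0,0,0,255],[0,-1,-0.1,0,0,0,255],[0,-1,-0.1,0,0,0,255],[0,-1,-0.1,0,0,0,255],[0,-1,-0.1,0,0,0,255],[0,-1,-0.1,0,0,0,255],[0,-0.9,-0.1,0,0,0,255],[0,-0.5,0,0,0,0,255],[0,-0.2,0,0,0,0,255],[0,0,0,0,0,0,255]]';python3 -m crank '[[0,0,0,0,0,0,255],[0,0,0,0,0,0,255]]'; python3 go.py 494.5 -213 21 3;  python3 -c "
from h import *
snap('top','top6');p,d=snap('scene','sc6')
a=cv2.imread('pics/top6.png')[180:270,340:440];b=cv2.imread('pics/sc6.png')[170:260,100:200]
cv2.imwrite('pics/z6.png',cv2.resize(cv2.hconcat([a,b]),None,fx=4,fy=4,interpolation=cv2.INTER_CUBIC))"
```

```text
time: 15.5
tool_pos: [489.9, -212.1, 103.8]
ee_rot: [0.707, -0.018, 0.707, 0.019]
ft_force: [1.0, 0.7, -2.9]
grip_width: 24.8
time: 15.7
tool_pos: [490.2, -210.8, 104.1]
ee_rot: [0.707, -0.019, 0.707, 0.02]
ft_force: [-0.0, 0.9, -4.4]
grip_width: 24.8
pos [ 490.174 -210.756  104.074] t 15.7 F [-0.005  0.941 -4.432] w 24.812333887979605 j [ 0.143  0.384  0.231  1.997 -0.124  0.774  2.072]
turn first /6deg [ 0.023 -0.003 -0.009] then shift /25mm [ 3.323 -0.099  0.168]
```

View pics/z6.png

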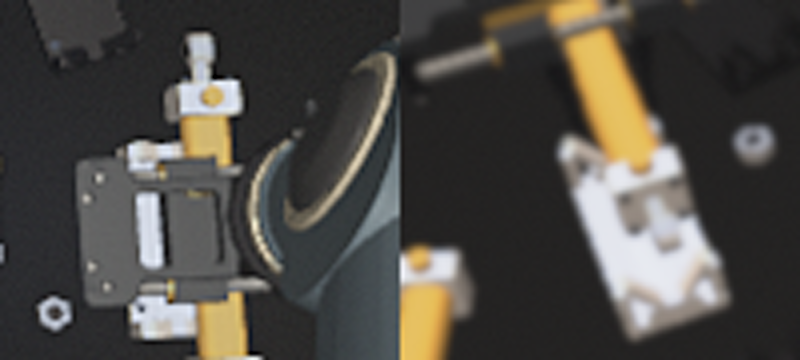

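```bash
python3 boss.py top top6 375 195 410 280 140 490.2 -210.8 3;python3 boss.py scene sc6 130 160 180 215 140 490.2 -210.8 3
```

```text
[391 202   5   4  16] [392.75  203.625] ray@z [ 566.67770307 -206.97367094  140.        ] axial 76.57314762903482 lat -0.18144851212153654 depthmed z 141.68167344140699
[385 209  13  13 138] [391.3115942  214.08695652] ray@z [ 543.1618293  -203.23287732  140.        ] axial 53.28527955160142 lat 4.784944223655337 depthmed z 128.85276459962125
[379 221   2   2   3] [379.66666667 221.33333333] ray@z [ 526.70209564 -177.0785162   140.        ] axial 38.216916882665224 lat 31.764897599955166 depthmed z 197.38843799616097
[382 250   1   1   1] [382. 250.] ray@z [ 463.50579608 -180.9816043   140.        ] axial -25.097046189030138 lat 31.174597317055106 depthmed z 198.86444422718773
[382 253   2   2   4] [382.5 253.5] ray@z [ 455.87359285 -181.92480942  140.        ] axial -32.76815328676655 lat 30.63212347723007 depthmed z 197.044154397991
[389 253  13  17 180] [395.17222222 261.63333333] ray@z [ 438.49017152 -209.27062204  140.        ] axial -51.558920502305455 lat 4.233565322541423 depthmed z 128.5752136791986
[396 272   5   4  19] [398.10526316 273.42105263] ray@z [ 413.07185603 -215.04275029  140.        ] axial -77.24449091925149 lat -0.20036058023256698 depthmed z 142.30659508612416
[130 162  35  15 179] [144.62569832 169.37988827] ray@z [ 443.60198098 -210.84526462  140.        ] axial -46.53652702662518 lat 2.393549297651681 depthmed z 199.95724600402434
[171 169   1   1   1] [171. 169.] ray@z [ 463.27901999 -160.28503988  140.        ] axial -24.24033699712614 lat 51.854666359419156 depthmed z 192.33720354798186
[140 176  25  37 507] [151.97633136 193.50690335] ray@z [ 519.77343449 -211.31744619  140.        ] axial 29.505824085581438 lat -2.064491022089931 depthmed z 128.87122686791963
```

Both bosses are at ±77 mm, so the grip is centred. Lowering.

```bash
python3 -m crank '[[0.3,-0.09,0.17,0,0,0,255],[0.5,0,0,0,0,0,255],[0.6,0,0,0,0,0,255],[0.6,0,0,0,0,0,255],[0.5,0,0,0,0,0,255],[0.3,0,0,0,0,0,255],[0.2,0,0,0,0,0,255],[0.15,0,0,0,0,0,255],[0,0,0,0,0,0,255],[0,0,0,0,0,0,255]]'; python3 go.py 494.5 -213 21 3
```

```text
time: 16.8
tool_pos: [494.7, -214.4, 25.8]
ee_rot: [0.707, -0.019, 0.707, 0.018]
ft_force: [-0.1, 0.5, -4.2]
grip_width: 24.7
pos [ 494.654 -214.426   25.825] t 16.8 F [-0.09   0.477 -4.152] w 24.741091437723576 j [ 0.177  0.512  0.198  2.032 -0.169  0.612  2.112]
turn first /6deg [0.001 0.007 0.002] then shift /25mm [ 0.193  0.057 -0.003]
```

```bash
python3 -m crank '[[0.06,0.06,0,0,0,0,255],[0.06,0,0,0,0,0,255],[0.06,0,0,0,0,0,255],[0.02,0,0,0,0,0,255],[0,0,0,0,0,0,255]]'; python3 go.py 494.5 -213 21 3
```

```text
time: 17.3
tool_pos: [494.5, -213.0, 21.2]
ee_rot: [0.707, -0.019, 0.707, 0.019]
ft_force: [-2.1, -0.5, 3.9]
grip_width: 24.9
pos [ 494.525 -213.034   21.233] t 17.3 F [-2.088 -0.451  3.898] w 24.858599021915705 j [ 0.176  0.519  0.195  2.035 -0.171  0.602  2.112]
turn first /6deg [0.007 0.005 0.002] then shift /25mm [ 0.009  0.001 -0.001]
```

```bash
python3 -m crank '[[0,0,0,0,0,0,170],[0,0,0,0,0,0,120],[0,0,0,0,0,0,90],[0,0,0,0,0,0,90],[0,0,0,0,0,0,90],[-0.3,0,0,0,0,0,90],[-0.8,0,0,0,0,0,90],[-1,0,0,0,0,0,90],[-1,0,0,0,0,0,80],[-0.9,0,0,0,0,0,70],[0,-0.3,0.1,0.6,0,0,60],[0,-0.8,0.3,0.9,0,0,60],[0,-0.9,0.3,0.9,0,0,60],[0,-0.9,0.3,0.9,0,0,60],[0,-0.9,0.3,0,0,0,60],[0,-0.5,0.2,0,0,0,60],[0,0,0,0,0,0,60],[0,0,0,0,0,0,60]]'; python3 go.py 542 -342 60 162.9;  python3 -c "
from h import *
snap('top','top7');p,d=snap('scene','sc7')
a=cv2.imread('pics/top7.png')[150:290,340:460];b=cv2.imread('pics/sc7.png')[170:310,60:200]
cv2.imwrite('pics/z7.png',cv2.resize(cv2.hconcat([a,b]),None,fx=3,fy=3,interpolation=cv2.INTER_CUBIC))"
python3 boss.py scene sc7 130 180 190 260 58 494.5 -213 3; python3 boss.py top top7 365 195 405 275 58 494.5 -213 3
```

```text
time: 19.1
tool_pos: [514.3, -323.0, 120.4]
ee_rot: [0.699, 0.104, 0.7, -0.103]
ft_force: [-0.4, 0.1, 0.7]
grip_width: 66.2
pos [ 514.315 -323.026  120.425] t 19.1 F [-0.384  0.052  0.681] w 66.18174376039453 j [ 0.245  0.476  0.333  1.817 -0.197  0.881  1.947]
turn first /6deg [ 0.056 -0.006 -0.011] then shift /25mm [ 2.417 -0.4    1.282]
[144 188   6   6  26] [147.07692308 190.23076923] ray@z [ 416.95119945 -218.26369596   58.        ] axial -77.71800317574589 lat -1.1978916152254127 depthmed z 57.050291913478134
[145 197  26  45 515] [157.64466019 217.91262136] ray@z [ 508.60515513 -214.2294525    58.        ] axial 14.021479930340668 lat -1.965974355013457 depthmed z 45.96097211043843
[382 205   5   4  14] [383.71428571 206.85714286] ray@z [ 570.64930508 -207.87112171   58.        ] axial 76.31336985107609 lat 1.1365026405820915 depthmed z 58.424033511876985
[377 212  16  55 554] [384.4368231  238.86101083] ray@z [ 492.65862618 -208.01377269   58.        ] axial -1.5778913027626644 lat 5.075763913485816 depthmed z 46.4732691269773
[387 269   5   4  16] [389.  270.5] ray@z [ 417.19986664 -217.34606684   58.        ] axial -77.42165177814054 lat -0.29453431113440065 depthmed z 58.453629738978805
```

View pics/z7.png

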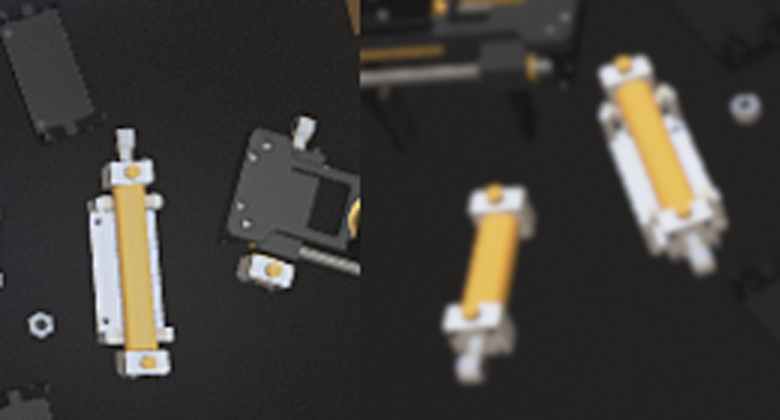

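The long cylinder is seated, its bosses at +76.3 and −77.6 from the cradle centre. Now the short one.

```bash
python3 -m crank '[[0.3,-0.2,0.4,0.05,0,0,60],[0.7,-0.2,0.5,0,0,0,60],[0.8,0,0.38,0,0,0,60],[0.6,0,0,0,0,0,60],[0,0,0,0,0,0,60],[0,0,0,0,0,0,60]]'; python3 go.py 542 -342 4 162.9
```

```text
time: 19.8
tool_pos: [541.7, -342.6, 60.2]
ee_rot: [0.699, 0.105, 0.7, -0.105]
ft_force: [0.0, -0.8, 1.5]
grip_width: 66.7
pos [ 541.65  -342.645   60.176] t 19.8 F [ 0.045 -0.802  1.517] w 66.70282300264967 j [ 0.28   0.599  0.308  1.773 -0.238  0.807  1.976]
turn first /6deg [ 0.004 -0.011 -0.002] then shift /25mm [2.247 0.029 0.006]
```

```bash
python3 -m crank '[[0.5,0.03,0,0,0,0,60],[0.7,0,0,0,0,0,60],[0.6,0,0,0,0,0,60],[0.3,0,0,0,0,0,60],[0.14,0,0,0,0,0,60],[0,0,0,0,0,0,90],[0,0,0,0,0,0,130],[0,0,0,0,0,0,180],[0,0,0,0,0,0,255],[0,0,0,0,0,0,255],[0,0,0,0,0,0,255],[0,0,0,0,0,0,255],[-0.3,0,0,0,0,0,255],[-0.8,0,0,0,0,0,255],[-0.9,0,0,0,0,0,255],[-0.9,0,0,0,0,0,255],[-0.9,0,0,0,0,0,255],[-0.6,0,0,0,0,0,255],[0,0,0,0,0,0,255],[0,0,0,0,0,0,255]]' 50; python3 go.py 511 -75 114 1.7
```

```text
time: 21.8
tool_pos: [541.8, -341.9, 113.9]
ee_rot: [0.699, 0.105, 0.7, -0.105]
ft_force: [0.1, -0.4, -2.4]
grip_width: 24.8
pos [ 541.804 -341.875  113.909] t 21.8 F [ 0.093 -0.409 -2.367] w 24.82885158990182 j [ 0.26   0.533  0.331  1.74  -0.212  0.905  1.954]
turn first /6deg [-3.131 -0.009 -0.005] then shift /25mm [-0.004 10.707 -0.915]
```

```bash
python3 -m crank '[[0,0,0,-0.8,0,0,255],[0,0,0,-0.8,0,0,255],[0,0,0,-0.8,0,0,255],[0,0,0,-0.73,0,0,255],[0,0.4,0,0,0,0,255],[0,0.8,-0.1,0,0,0,255],[0,1,-0.1,0,0,0,255],[0,1,-0.1,0,0,0,255],[0,1,-0.1,0,0,0,255],[0,1,-0.1,0,0,0,255],[0,1,-0.1,0,0,0,255],[0,1,-0.1,0,0,0,255],[0,1,-0.1,0,0,0,255],[0,1,-0.1,0,0,0,255],[0,0.9,-0.1,0,0,0,255],[0,0.5,0,0,0,0,255],[0,0.1,0,0,0,0,255],[0,0,0,0,0,0,255],[0,0,0,0,0,0,255]]'; python3 go.py 511 -75 21 1.7;  python3 -c "
from h import *
snap('top','top8');p,d=snap('scene','sc8')
a=cv2.imread('pics/top8.png')[180:280,280:400];b=cv2.imread('pics/sc8.png')[150:250,170:290]
cv2.imwrite('pics/z8.png',cv2.resize(cv2.hconcat([a,b]),None,fx=3.3,fy=3.3,interpolation=cv2.INTER_CUBIC))"
```

```text
time: 23.7
tool_pos: [509.4, -76.9, 114.4]
ee_rot: [0.707, -0.01, 0.707, 0.009]
ft_force: [-0.5, -0.6, -3.0]
grip_width: 24.6
pos [509.371 -76.92  114.421] t 23.7 F [-0.544 -0.552 -3.026] w 24.602193696098283 j [-0.103  0.341  0.209  2.03  -0.098  0.78   1.762]
turn first /6deg [-0.021 -0.001  0.007] then shift /25mm [3.737 0.075 0.067]
```

View pics/z8.png

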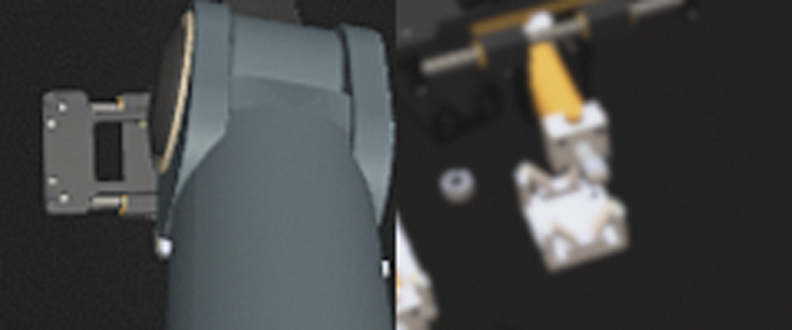

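```bash
python3 - <<'E'
from h import *
a=np.radians(1.7)
for dx in(-6,0,6):
    c=np.array([509.4,-76.9])+(49+dx)*np.array([np.cos(a),np.sin(a)])
    print(dx,proj("scene",[[*c,150],[*(np.array([509.4,-76.9])+(58+dx)*np.array([np.cos(a),np.sin(a)])),144]]))
b=cv2.imread('pics/sc8.png')[160:215,200:245]
cv2.imwrite('pics/z8b.png',cv2.resize(b,None,fx=10,fy=10,interpolation=cv2.INTER_CUBIC))
E
```

```text
-6 [[222.72406127 182.12286353]
 [224.51702896 187.18223267]]
0 [[223.72981795 184.03590567]
 [225.53143682 189.11851484]]
6 [[224.74387463 185.96473515]
 [226.55422671 191.07079648]]
```

View pics/z8b.png

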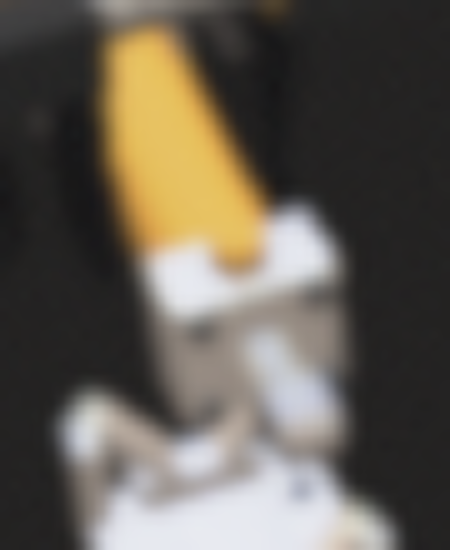

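The grip on the short cylinder may be about 2 mm forward of centre. I'll lower it with the tool near x = 509 to make up for that.

```bash
python3 -m crank '[[0.3,0.08,0,0,0,0,255],[0.6,0,0,0,0,0,255],[0.7,0,0,0,0,0,255],[0.7,0,0,0,0,0,255],[0.6,0,0,0,0,0,255],[0.3,0,0,0,0,0,255],[0.2,0,0,0,0,0,255],[0.15,0,0,0,0,0,255],[0,0,0,0,0,0,255],[0,0,0,0,0,0,255]]'; python3 go.py 509.2 -75 21 1.7
```

```text
time: 24.8
tool_pos: [509.7, -73.6, 26.2]
ee_rot: [0.707, -0.01, 0.707, 0.01]
ft_force: [-0.0, -0.1, -3.5]
grip_width: 24.3
pos [509.703 -73.634  26.155] t 24.8 F [-0.029 -0.068 -3.479] w 24.3348700103293 j [-0.075  0.482  0.172  2.086 -0.145  0.584  1.799]
turn first /6deg [-0.001  0.009 -0.   ] then shift /25mm [ 0.206 -0.054 -0.022]
```

```bash
python3 -m crank '[[0.06,-0.06,-0.02,0,0,0,255],[0.06,0,0,0,0,0,255],[0.06,0,0,0,0,0,255],[0.03,0,0,0,0,0,255],[0,0,0,0,0,0,255]]'; python3 go.py 509.2 -75 21 1.7
```

```text
time: 25.3
tool_pos: [509.2, -75.2, 21.8]
ee_rot: [0.707, -0.01, 0.707, 0.01]
ft_force: [-2.9, 0.7, 8.8]
grip_width: 24.2
pos [509.183 -75.193  21.771] t 25.3 F [-2.901  0.71   8.827] w 24.23837813351147 j [-0.069  0.489  0.17   2.088 -0.148  0.575  1.804]
turn first /6deg [-0.015  0.006 -0.006] then shift /25mm [0.031 0.008 0.001]
```

```bash
python3 -m crank '[[-0.02,0,0,0,0,0,255],[0,0,0,0,0,0,170],[0,0,0,0,0,0,120],[0,0,0,0,0,0,90],[0,0,0,0,0,0,90],[0,0,0,0,0,0,90],[-0.3,0,0,0,0,0,90],[-0.8,0,0,0,0,0,90],[-1,0,0,0,0,0,90],[-1,0,0,0,0,0,80],[-0.9,0,0,0,0,0,70],[-0.4,0.4,0,0,0,0,60],[0,0.8,0,0,0,0,60],[0,1,0,0,0,0,60],[0,1,0,0,0,0,60],[0,1,0,0,0,0,60],[0,1,0,0,0,0,60],[0,1,0,0,0,0,60],[0,0.5,0,0,0,0,60],[0,0,0,0,0,0,60]]'; python3 -m crank '[[0,0,0,0,0,0,60],[0,0,0,0,0,0,60],[0,0,0,0,0,0,60],[0,0,0,0,0,0,60],[0,0,0,0,0,0,60]]';python3 -c "
from h import *
snap('top','top9');p,d=snap('scene','sc9')
a=cv2.imread('pics/top9.png')[180:280,290:420];b=cv2.imread('pics/sc9.png')[170:270,120:250]
cv2.imwrite('pics/z9.png',cv2.resize(cv2.hconcat([a,b]),None,fx=3,fy=3,interpolation=cv2.INTER_CUBIC))"
for n in "scene sc9 200 180 250 240" "top top9 305 205 350 265"; do python3 boss.py $n 58 511 -75 1.7;done
for n in "scene sc9 130 180 185 260" "top top9 365 195 405 275"; do python3 boss.py $n 58 494.5 -213 3;done
for n in "scene sc9 365 140 430 200" "top top9 130 180 185 250"; do python3 boss.py $n 58 555.6 345 10.9;done
```

```text
time: 27.3
tool_pos: [503.4, 94.6, 130.8]
ee_rot: [0.707, -0.012, 0.707, 0.012]
ft_force: [0.4, -0.9, 1.2]
grip_width: 66.6
time: 27.8
tool_pos: [503.9, 91.8, 131.0]
ee_rot: [0.707, -0.01, 0.707, 0.01]
ft_force: [-0.3, -0.0, -0.2]
grip_width: 66.4
[211 183   5   5  21] [213.33333333 184.85714286] ray@z [456.94559179 -76.78066419  58.        ] axial -54.0834423266003 lat -0.17628918123735152 depthmed z 56.424457080645425
[211 191  19  27 295] [220.28474576 203.25762712] ray@z [518.21735141 -79.51669712  58.        ] axial 7.080181322056772 lat -4.728820853208065 depthmed z 45.918932075233556
[328 211   4   4  12] [329.25       212.66666667] ray@z [554.89826116 -75.02410551  58.        ] axial 43.87822466937863 lat -1.3263914350856176 depthmed z 59.94891950073003
[323 217  12  33 329] [328.5775076  233.32826748] ray@z [504.51376198 -73.23190107  58.        ] axial -6.430930318250397 lat 1.9597430368749391 depthmed z 46.45215833816849
[328 252   4   3  12] [329.5 253. ] ray@z [457.19480994 -75.30369802  58.        ] axial -53.79051783298162 lat 1.292633550579192 depthmed z 59.0530110850
[... 1218 characters left out ...]
52188155729
[414 178   4   5  15] [415.4        180.06666667] ray@z [619.22240774 355.69979464  58.        ] axial 64.49786000524412 lat -1.523950806358941 depthmed z 58.18947483588079
[152 183   5   5  16] [153.9375 185.    ] ray@z [618.68170327 355.87332241  58.        ] axial 63.999723857073775 lat -1.2513089484606206 depthmed z 58.1454380418416
[152 189  16  44 431] [159.57772622 210.17401392] ray@z [556.43055459 338.83566027  58.        ] axial -0.350078238974547 lat -6.210181193565175 depthmed z 46.11193601873242
[159 234   4   4  14] [160.5        235.71428571] ray@z [494.16294777 333.45542507  58.        ] axial -62.511675230334085 lat 0.2811706695483366 depthmed z 59.628384019520865
```

View pics/z9.png

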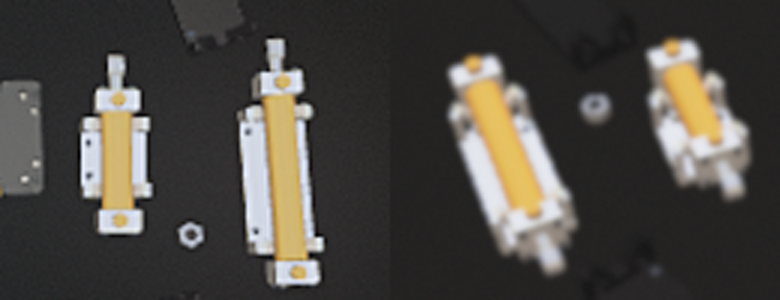

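View pics/top9.png

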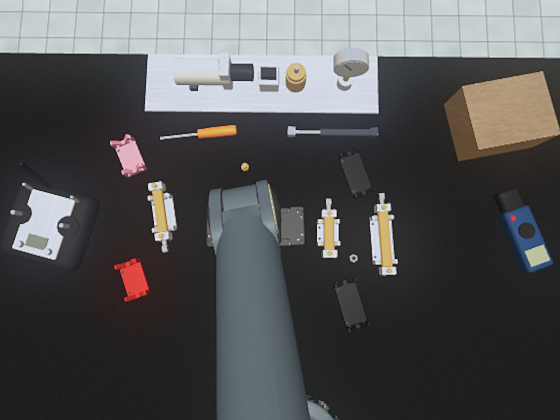

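View pics/sc9.png

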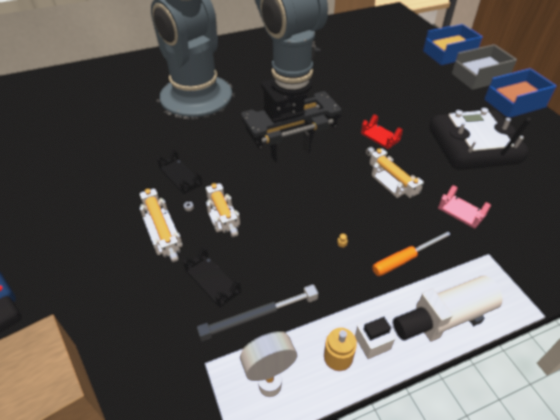

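Medium and long are centred to within about 1 mm. The short one is down in its vees (same barrel height as the others), but its bosses are at +43.9 and −53.9, so it sits 5 mm towards −x and my correction went the wrong way. I'll regrip it and shift it +5 mm.

```bash
python3 -m crank '[[0,-0.4,0,0,0,0,60],[0,-0.9,0.1,0,0,0,60],[0,-1,0.1,0,0,0,60],[0,-1,0,0,0,0,60],[0,-1,0,0,0,0,70],[0,-1,0,0,0,0,90],[0,-0.9,0,0,0,0,90],[0,-0.4,0,0,0,0,90],[0,0,0,0,0,0,90],[0,0,0,0,0,0,90]]'; python3 go.py 509 -75.2 21.5 1.7
```

```text
time: 28.9
tool_pos: [513.7, -71.6, 130.9]
ee_rot: [0.707, -0.01, 0.707, 0.011]
ft_force: [-0.5, 0.6, 0.1]
grip_width: 56.3
pos [513.709 -71.64  130.916] t 28.9 F [-0.51   0.579  0.121] w 56.27056941384915 j [-0.115  0.323  0.211  2.008 -0.092  0.82   1.749]
turn first /6deg [ 0.004 -0.002 -0.007] then shift /25mm [ 4.377 -0.137 -0.192]
```

```bash
python3 -m crank '[[0.4,-0.14,-0.19,0,0,0,90],[0.8,0,0,0,0,0,90],[0.8,0,0,0,0,0,90],[0.8,0,0,0,0,0,90],[0.7,0,0,0,0,0,90],[0.4,0,0,0,0,0,90],[0.2,0,0,0,0,0,90],[0.2,0,0,0,0,0,90],[0,0,0,0,0,0,90],[0,0,0,0,0,0,90]]'; python3 go.py 509 -75.2 21.5 1.7
```

```text
time: 29.9
tool_pos: [509.5, -76.1, 24.0]
ee_rot: [0.707, -0.01, 0.707, 0.01]
ft_force: [-0.0, -0.3, 0.5]
grip_width: 56.7
pos [509.521 -76.093  23.959] t 29.9 F [-0.02  -0.333  0.452] w 56.716371440295 j [-0.071  0.486  0.174  2.086 -0.148  0.58   1.807]
turn first /6deg [-0.001  0.009 -0.   ] then shift /25mm [ 0.098  0.036 -0.02 ]
```

```bash
python3 -m crank '[[0.1,0.04,0,0,0,0,90],[0,0,0,0,0,0,130],[0,0,0,0,0,0,180],[0,0,0,0,0,0,255],[0,0,0,0,0,0,255],[0,0,0,0,0,0,255],[0,0,0,0,0,0,255],[-0.2,0,0,0,0,0,255],[-0.3,0,0,0,0,0,255],[0,0,0.1,0,0,0,255],[0,0,0.1,0,0,0,255],[0,0,0,0,0,0,255],[0,0,0,0,0,0,255]]' 40; python3 go.py 514.3 -75.2 21.5 1.7
```

```text
time: 31.2
tool_pos: [513.9, -74.9, 33.3]
ee_rot: [0.707, -0.01, 0.707, 0.011]
ft_force: [-0.4, 0.1, -2.4]
grip_width: 24.9
pos [513.947 -74.891  33.285] t 31.2 F [-0.376  0.08  -2.357] w 24.939909241436833 j [-0.078  0.475  0.179  2.072 -0.143  0.607  1.8  ]
turn first /6deg [ 0.    -0.005 -0.001] then shift /25mm [ 0.471 -0.013  0.014]
```

```bash
python3 -m crank '[[0.15,0,0.02,0,0,0,255],[0.15,0,0,0,0,0,255],[0.1,0,0,0,0,0,255],[0.05,0,0,0,0,0,255],[0,0,0,0,0,0,255],[0,0,0,0,0,0,255]]' 40; python3 go.py 514.3 -75.2 21.5 1.7
```

```text
time: 31.8
tool_pos: [514.6, -74.9, 22.3]
ee_rot: [0.707, -0.01, 0.707, 0.01]
ft_force: [0.8, -0.4, -2.5]
grip_width: 24.9
pos [514.623 -74.945  22.254] t 31.8 F [ 0.754 -0.4   -2.52 ] w 24.873897661658788 j [-0.073  0.495  0.173  2.075 -0.149  0.583  1.805]
turn first /6deg [-0.001  0.    -0.001] then shift /25mm [ 0.03  -0.01  -0.013]
```

```bash
python3 -m crank '[[0.03,0,0,0,0,0,255],[0.03,0,0,0,0,0,255],[0,0,0,0,0,0,255]]' 40; python3 go.py 514.3 -75.2 21.5 1.7
```

```text
time: 32.1
tool_pos: [514.8, -75.0, 21.1]
ee_rot: [0.707, -0.01, 0.707, 0.01]
ft_force: [-0.1, 0.7, 0.5]
grip_width: 24.9
pos [514.802 -74.984  21.077] t 32.1 F [-0.054  0.657  0.463] w 24.85314932847421 j [-0.072  0.497  0.173  2.076 -0.15   0.58   1.806]
turn first /6deg [-0.004  0.004 -0.001] then shift /25mm [-0.017 -0.008 -0.02 ]
```

In contact. I release, lift and move aside.

```bash
python3 -m crank '[[0,0,0,0,0,0,170],[0,0,0,0,0,0,120],[0,0,0,0,0,0,90],[0,0,0,0,0,0,90],[0,0,0,0,0,0,90],[-0.3,0,0,0,0,0,90],[-0.8,0,0,0,0,0,90],[-1,0,0,0,0,0,90],[-1,0,0,0,0,0,80],[-0.9,0,0,0,0,0,70],[-0.4,0.4,0,0,0,0,60],[0,0.8,0,0,0,0,60],[0,1,0,0,0,0,60],[0,1,0,0,0,0,60],[0,1,0,0,0,0,60],[0,1,0,0,0,0,60],[0,1,0,0,0,0,60],[0,0.5,0,0,0,0,60],[0,0,0,0,0,0,60]]'; python3 -m crank '[[0,0,0,0,0,0,60],[0,0,0,0,0,0,60],[0,0,0,0,0,0,60],[0,0,0,0,0,0,60],[0,0,0,0,0,0,60]]';python3 -c "
from h import *
snap('top','top10');p,d=snap('scene','sc10')
a=cv2.imread('pics/top10.png')[180:280,290:420];b=cv2.imread('pics/sc10.png')[170:270,120:250]
cv2.imwrite('pics/z10.png',cv2.resize(cv2.hconcat([a,b]),None,fx=3,fy=3,interpolation=cv2.INTER_CUBIC))"
for n in "scene sc10 200 180 250 240" "top top10 305 205 350 265"; do python3 boss.py $n 58 511 -75 1.7;done
```

```text
time: 34.0
tool_pos: [509.1, 94.8, 130.5]
ee_rot: [0.707, -0.012, 0.707, 0.012]
ft_force: [-1.0, -0.9, 0.1]
grip_width: 66.3
time: 34.5
tool_pos: [509.7, 91.9, 130.8]
ee_rot: [0.707, -0.01, 0.707, 0.01]
ft_force: [-0.6, 0.3, 0.7]
grip_width: 66.4
[212 184   5   6  24] [214.29166667 186.20833333] ray@z [461.99509199 -76.05703008  58.        ] axial -49.01469711109725 lat 0.39722672607741394 depthmed z 57.30461206437366
[212 193  19  27 292] [221.10958904 204.99315068] ray@z [523.89856711 -79.42565605  58.        ] axial 12.761597348161935 lat -4.806360187409477 depthmed z 46.030606159329864
[328 209   3   4  11] [328.90909091 210.36363636] ray@z [560.54424407 -74.21209876  58.        ] axial 49.54581173816632 lat -0.6822371861612829 depthmed z 58.50575073375819
[323 215  12  32 327] [328.48318043 230.29051988] ray@z [511.87484762 -73.02617873  58.        ] axial 0.9330184254225858 lat 1.9469990672630058 depthmed z 46.25208553357754
[328 249   4   4  13] [329.61538462 250.61538462] ray@z [462.90575114 -75.60048018  58.        ] axial -48.09089465402894 lat 0.826559846023837 depthmed z 58.61298836764661
```

View pics/z10.png

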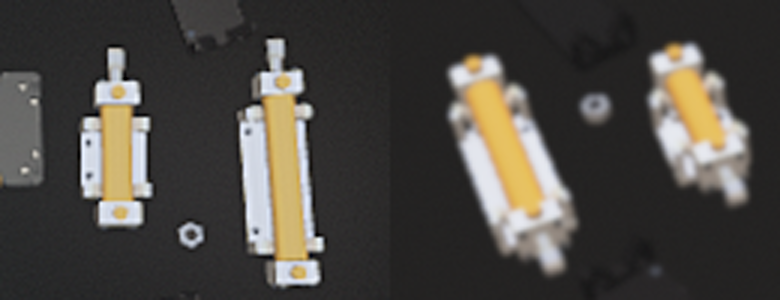

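The short cylinder is now centred too (bosses +49.5 and −48.1 in the top view), level and down in both vees. The nut is where it was. Handing in.

```bash
python3 -c "
from station import manip
print(manip.close_job(), manip.observe()['time'])"
```

```text
the job is handed in; nothing more can be done
the job is handed in; nothing more can be done
```

All three brass cylinders lie in the cradles made for their lengths, and I handed the job in at about 34.6 s.

- **Placing:** my last camera checks put every cylinder within about 1 mm of its cradle's centre lengthwise and about 2 mm sideways. Every barrel reads at seated height and level.
- **One correction:** I first set the short cylinder down 5 mm off centre because I misjudged how it sat in the grip. I regripped it, moved it over and checked again.
- **Bystanders and forces:** in the pictures the fitting, nut, gas strut and screwdriver look unmoved. The largest force I read on the wrist was about 9 N.
- **Disagreement:** the two cameras disagreed by up to about 2 mm on the seated cylinders, which is within the stated calibration.

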